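# Gauge the roller gap of a tubing pump and snap its cover on

## Robot

A 6-joint arm with a two-finger parallel gripper is mounted at the origin on a cart in front of the work surface, level with it; the furniture and walls round the work are solid. World frame = base frame: x ahead of the robot, y to its left, z up, the work surface at z = 0. Lengths are in m, angles in rad, forces in N, time in s.
With the tool pointing down it reaches from about 0.35 to 0.975 m from the base axis. Payload 4.9 kg.
Tool frame: the origin (TCP) lies midway between the tips of the shut fingers; the grasp point (between the pads) lies 19 mm behind it; y points along the fingers, x is the direction in which the jaws open and shut, and the axes are right-handed (so a half turn about y gives the same grasp; the last joint's range is limited). The gripper opens to 85 mm and grips with 20 to 120 N. Pads are 22 mm wide; open, the fingers measure 114 mm over their backs; the gripper's body (76 mm by 85 mm) begins 54 mm behind the grasp point. The pads swing forward as they close: fully open they stand 13 mm farther back than shut.
Start: joints at [1.06, 0.053, 1.613, -0, 1.476, -0.119], TCP at [0.239, 0.578, 0.205] pointing down, gripper open.
Joint ranges: [-3.01, 3.01], [-1.01, 2.22], [0.06, 2.58], [-1.02, 4.17], [0.09, 2.62], [-3.14, 3.14]. Speed limits (rad/s): [2.57, 2.57, 3.14, 3.14, 3.14, 3.14].

## Interface

Orientations are given as a 3x3 rotation matrix whose columns are the frame's x, y, z axes.
In Python, from station import ctrl gives the robot as it stands.
- The arm moves only by the tool drive_tool, never from a script. Its argument "moves" is a list of rows, each an object of numbers: "rx", "ry", "rz": the turn, a rotation vector about the tool's x, y, z in rad; "x", "y", "z": the shift along the tool's x, y, z in m; "grip": the opening in per cent of the stroke, from 0 (shut) to 100 (fully open). In form: [{"rx": .., "ry": .., "rz": .., "x": .., "y": .., "z": .., "grip": ..}, ...]. A call has 1 to 20 rows; each row shifts and turns the commanded pose from where the row before left it, along the tool's axes as they then stand; what a row does not reach is not made up. A row lasts 1/12 s, in which the tool goes at most 41.7 mm and 7.16 degrees, less where a joint would pass 70% of its speed; a pose out of reach is approached as far as the arm can. A call with a gripper value outside its range is refused whole. The fingers move at their own pace and stop on an object; "force" is the grip in N (left out, the last holds). Time passes only in rows, so rows that do not move let the fingers close. It gives the time, the measured TCP pose, the force and the opening at its end, in the units of the state.
- ctrl.observe(): the state, without advancing time (a new reading comes with each control period).
- ctrl.grab_frame(name): name is "side" or "top"; returns a dict with "image" (384x512x3 uint8, blue, green, red), "fx", "fy", "cx", "cy" (pixels), "eye" and "attitude" of the camera in the world. Camera axes: x right, y down, z forward; pixel columns grow to the right and rows downward; lengths in m; the calibration is good to about 2 mm. A picture is of the moment at which its call begins. There is no depth.
- ctrl.finish_job(): hands the job in, once; it reports no verdict.
The state is a dict: "time_s": time; "joint_positions": joint angles; "qvel": joint speeds; "effort": joint torques, N m; "tcp_pos": TCP position; "eef_rot": TCP orientation; "ft_force": force on the tool from outside, world axes, zero at the start; "wrist_torque": the same for the moment, N m; "finger_gap": finger opening in m.
Only numpy, scipy, OpenCV 4.12 (cv2) and the standard library are available. Lean on these libraries where they do the work, as an engineer would, in place of code of your own. Each camera call takes 0.05 s, during which the arm holds its last target. There are 200 camera calls.

## Task

The tubing pump's head is open: take the gap gauge from its block, push its blade down into the gap between the front roller (knob side) and the curved track until the gauge's shoulder sits on the track, then take it out and put it back fully home in its block. Then set the loose grey cover squarely on the pump head by its grip rib and press it straight down, past the resistance, until both side clips snap over it and it sits fully home. Finish holding: stay on the cover and keep pressing it down firmly to the end, because a colleague will drive its screws now; leave the screwdriver, beaker and brass hose barb where they are.

Things in the scene. Friction and masses are not known exactly. Their poses are not given: they have to be found in the camera images.
- pump: tubing pump, fixed, lying on its back. White case 150 (x) x 136 (y) mm, top at z = 66 mm, knob and display at -x. Origin: centre of its footprint on the worktop. On it the open black head: wall 72 (x) x 66 (y) mm outside, 4 mm thick, rounded rim 96 mm above the worktop; inside, three white rollers and, on the -x side, a grey curved track. Low tube stubs at its +x side
- pump_head (a point): centre of the head's rim plane, 96 mm above the worktop; axes as the pump's. With the cover home, the cover's origin lies 16 mm below this point, axes parallel to the pump's, either way round
- roller_gap (a point): middle of the gap between the -x roller and the track, at the height of the track's top (92 mm above the worktop, 4 mm below the head's rim); axes as the pump's. Gap 5.5 mm wide along x, open along y, 21 mm deep, 2.5 mm chamfers on both sides; the roller's top is 2 mm below the track's top
- clip_left (a joint): spring clip, steel strip 22 mm wide, at the head's +y side: 0 at rest, grows (rad) when bent outward, springs back. Nose 35 mm from the head's centre, 8 mm above the rim (3.4 mm over the cover's edge); flared lead-in up to 22 mm above the rim. Pressing the cover past both noses takes 10 to 22 N, rising until the plate passes them 8 mm before home, then dropping to nothing; below 0.05 when snapped
- clip_right (a joint): the same clip on the -y side of the head; grows when bent outward
- cover: loose grey cover, 81 (x) x 75 (y) mm, about 120 g, right way up on the worktop. Origin: centre of its underside (skirt's lower edge). Plate 4 mm, top at z = 20 mm; skirt 3 mm thick on the x sides and round the corners, open for 35 mm at the middle of the +y and -y sides for the clips. Fits over the head with 1.5 mm play all round; lead-in 4 mm; skirt meets the rim as the plate meets the clips
- cover_grip (a point): point on the cover's grip rib, on the centre line, 34 mm above the cover's underside. The rib is 12 mm thick (along x; grip it across x), 42 mm long (y) and stands 20 to 40 mm above the underside. Axes as the cover's
- gauge: steel gap gauge, 60 g, upright in the slot of its block. Origin: centre of the underside of its shoulder. Blade below: 3.5 mm thick (x), 10 mm wide (y), 16 mm long, tapered tip. Shoulder 10 (x) x 26 (y) x 6 mm. Handle above: 10 mm thick (x; grip it across x), 20 mm wide (y), up to 40 mm above the origin
- gauge_grip (a point): point in the handle of the gauge, 26 mm above its origin; axes as the gauge's
- gauge_tip (a point): tip of the gauge's blade, 16 mm below its origin. With the shoulder on the track it is 16 mm below point roller_gap
- gauge_block: fixed aluminium block, 46 (x) x 64 (y) x 26 mm high, origin at the centre of its underside. It stands to the left or right of the pump; the cover lies on the other side
- block_slot (a point): mouth of the slot in the middle of the block's top, 26 mm above the worktop: 6.5 mm (x) x 14 mm (y), 20 mm deep, with a 2 mm chamfer; the gauge stands in it with its shoulder on the block's top, axes parallel
- screwdriver: screwdriver with orange handle, 199 mm long, lying in front of the pump: leave alone
- beaker: small glass beaker, 46 mm wide, 59 mm high, behind the pump: leave alone
- hose_barb: brass hose barb, 42 mm long, lying behind the pump: leave alone
There are look-alikes about, which are no part of the job. Leave any pink or purple look-alike of the cover alone.

How it is judged:
By the outcome, as a careful person would: the job done as asked, in the order asked, and still so for the second after the job is handed in, while the arm keeps its last pose, push and grip.
It also fails if it takes over 61 s, if anything falls off the work surface, if the arm or the gripper's body presses on something with over 40 N, if the wrist force passes 120 N, or if a joint passes its speed limit or range.

## Working session

There is one attempt and no reset: what is moved stays moved. The work goes in short steps, Python scripts to look and compute and a tool call to move; the robot and the scene stay as the last step left them, time stands still between calls to the robot, and variables do not carry over. Pictures are saved under pics/ and viewed, about 8 in all and at most 12, crops included, and the job is handed in when it is done.

Besides the shell and the picture viewer there is one more tool, called as name(argument=value, ...) on one line, values as JSON. drive_tool: Moves the arm, as the interface text tells. Its arguments: {"type":"object","properties":{"moves":{"type":"array","items":{"type":"object","properties":{"rx":{"type":"number"},"ry":{"type":"number"},"rz":{"type":"number"},"x":{"type":"number"},"y":{"type":"number"},"z":{"type":"number"},"grip":{"type":"number"}}}},"force":{"type":"number"}},"required":["moves"]}

```bash
mkdir -p pics; ls; python3 - <<'E'
from station import ctrl
import cv2
s=ctrl.observe();print({k:(v if not hasattr(v,'round') else v.round(3) if hasattr(v,'shape') else v) for k,v in s.items()})
for n in("top","side"):
    f=ctrl.grab_frame(n);cv2.imwrite(f"pics/{n}0.png",f["image"]);print(n,f["fx"],f["fy"],f["cx"],f["cy"],f["eye"],f["attitude"])
E
```

```text
pics
{'time_s': 0.0, 'joint_positions': array([ 1.06 ,  0.053,  1.614,  0.   ,  1.476, -0.119]), 'qvel': array([-0.001, -0.   ,  0.   ,  0.001, -0.   , -0.001]), 'effort': array([-2.0000e-03, -3.9366e+01, -3.7018e+01, -0.0000e+00,  7.0000e-03,
       -0.0000e+00]), 'tcp_pos': array([0.238, 0.577, 0.204]), 'eef_rot': array([[ 0.382, -0.001, -0.924],
       [ 0.924, -0.002,  0.382],
       [-0.002, -1.   ,  0.   ]]), 'ft_force': array([-0.43 , -0.142, -0.046]), 'wrist_torque': array([-0.01 , -0.037,  0.051]), 'finger_gap': 0.08558298451853148}
top 478.8505004886639 478.8505004886639 252.87566312867136 184.5236089556098 [0.45643815 0.00553494 1.30823925] [[-0.01390455 -0.99673109  0.07958511]
 [-0.99987982  0.01331432 -0.00794215]
 [ 0.00685657 -0.07968598 -0.99679643]]
side 496.00137221845966 496.00137221845966 256.36659469984863 199.69003541891118 [0.5861218  1.1278375  0.78327551] [[-0.99968475  0.02306974 -0.0099091 ]
 [ 0.02045375  0.51938108 -0.85429792]
 [-0.01456183 -0.85423128 -0.51968921]]
```

View pics/top0.png

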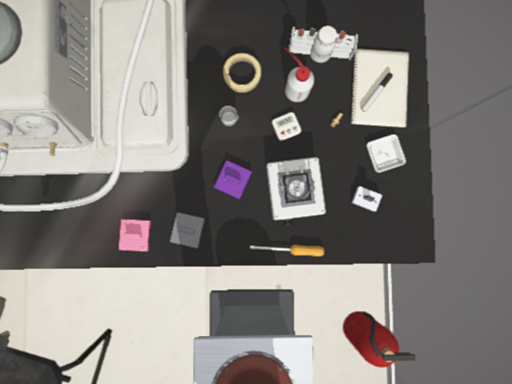

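View pics/side0.png

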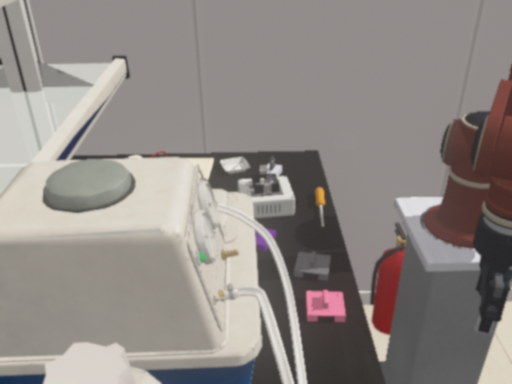

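```bash
python3 - <<'E'
import cv2
a=cv2.imread("pics/top0.png");b=cv2.imread("pics/side0.png")
c=cv2.resize(a[150:226,260:388],None,fx=6,fy=6,interpolation=cv2.INTER_CUBIC)
cv2.imwrite("pics/c1.png",c)
c=cv2.resize(b[150:220,225:305],None,fx=8,fy=8,interpolation=cv2.INTER_CUBIC)
cv2.imwrite("pics/c2.png",c)
E
```

```text
(no output)
```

View pics/c1.png

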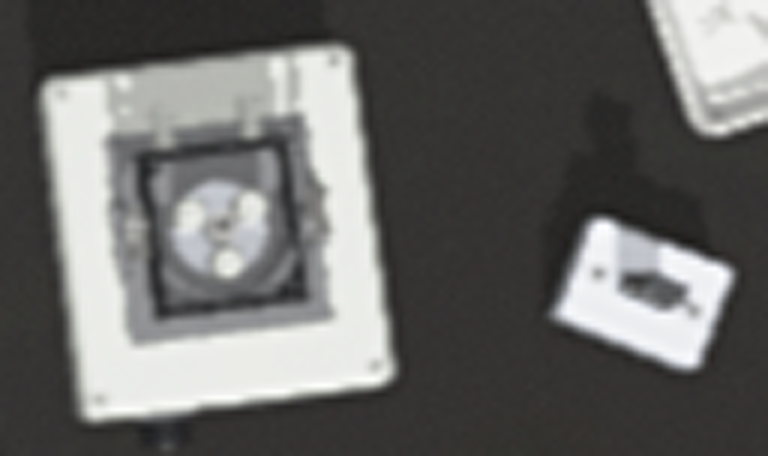

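View pics/c2.png

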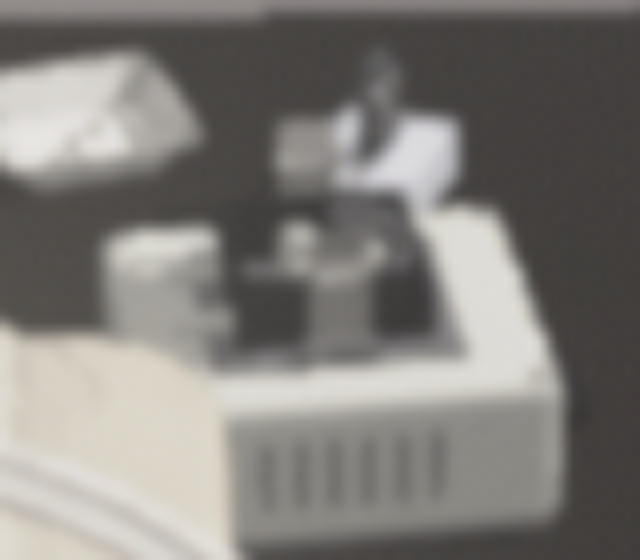

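```bash
cat > h.py <<'E'
import numpy as np, cv2
from station import ctrl
def frame(n,k=4):
    fs=[ctrl.grab_frame(n) for _ in range(k)]; f=fs[0]
    f["image"]=np.mean([g["image"] for g in fs],0).astype(np.uint8); return f
def proj(f,P):
    c=(np.atleast_2d(P)-f["eye"])@np.array(f["attitude"])
    return np.c_[f["fx"]*c[:,0]/c[:,2]+f["cx"],f["fy"]*c[:,1]/c[:,2]+f["cy"]]
def rect(f,cx,cy,z,half=.12,s=2000):
    """view from above of plane z: up = +x, left = +y, s px per m"""
    n=int(2*half*s); q=np.array([[0,0],[n,0],[n,n],[0,n]],np.float32)
    w=np.array([[cx+half-v/s,cy+half-u/s,z] for u,v in q])
    H=cv2.getPerspectiveTransform(proj(f,w).astype(np.float32),q)
    return cv2.warpPerspective(f["image"],H,(n,n),flags=cv2.INTER_CUBIC)
def fit(mask,cx,cy,half=.12,s=2000):
    cs,_=cv2.findContours(mask,cv2.RETR_EXTERNAL,cv2.CHAIN_APPROX_NONE)
    out=[]
    for c in cs:
        if cv2.contourArea(c)<.0008*s*s: continue
        (u,v),(a,b),t=cv2.minAreaRect(c)
        out.append(((cx+half-v/s).__round__(4),(cy+half-u/s).__round__(4),round(a/s*1e3,1),round(b/s*1e3,1),round(t,1)))
    return out
E
python3 - <<'E'
from h import *
f=frame("top"); import pickle; pickle.dump(f,open("top.pkl","wb"))
A=np.array(f["attitude"])
def w(u,v,z):
    d=A@np.array([(u-f["cx"])/f["fx"],(v-f["cy"])/f["fy"],1]); return f["eye"]+d*(z-f["eye"][2])/d[2]
ims=[]
for nm,u,v,z in(("pump",296,188,.066),("head",297,188,.096),("block",367,198,.026),("cover",187,230,.020)):
    c=w(u,v,z).round(3);r=rect(f,c[0],c[1],z);g=cv2.cvtColor(r,cv2.COLOR_BGR2GRAY)
    print(nm,c)
    for th in {"pump":(110,130,150),"head":(45,55,65),"block":(110,130,150),"cover":(65,75,85)}[nm]:
        m=((g>th) if nm!="head" else (g<th)).astype(np.uint8)*255
        print(th,fit(m,c[0],c[1]))
    ims.append(r)
cv2.imwrite("pics/r.png",cv2.resize(np.hstack([ims[1],ims[3]]),(800,400)))
E
```

```text
pump [ 0.545 -0.116  0.066]
110 [(np.float64(0.5441), np.float64(-0.1157), 152.6, 139.1, 83.8)]
130 [(np.float64(0.544), np.float64(-0.1157), 151.2, 137.5, 83.7)]
150 [(np.float64(0.544), np.float64(-0.1159), 149.9, 136.0, 83.8)]
head [ 0.543 -0.116  0.096]
45 [(np.float64(0.4448), np.float64(-0.0175), 42.5, 43.0, 90.0), (np.float64(0.6426), np.float64(-0.0947), 60.6, 132.7, 80.2)]
55 [(np.float64(0.5432), np.float64(-0.1158), 239.5, 239.5, 90.0)]
65 [(np.float64(0.5432), np.float64(-0.1158), 239.5, 239.5, 90.0)]
block [ 0.518 -0.311  0.026]
110 [(np.float64(0.5172), np.float64(-0.3103), 70.4, 52.5, 22.5), (np.float64(0.6128), np.float64(-0.3692), 50.5, 99.5, 90.0)]
130 [(np.float64(0.5171), np.float64(-0.3103), 69.2, 51.2, 22.5), (np.float64(0.613), np.float64(-0.369), 50.0, 98.0, 90.0)]
150 [(np.float64(0.5172), np.float64(-0.3104), 68.0, 50.4, 22.6), (np.float64(0.6132), np.float64(-0.369), 49.5, 97.0, 90.0)]
cover [0.44  0.173 0.02 ]
65 [(np.float64(0.3338), np.float64(0.1732), 26.5, 239.5, 90.0), (np.float64(0.4265), np.float64(0.2815), 86.0, 23.0, 90.0), (np.float64(0.4398), np.float64(0.1746), 79.7, 84.4, 13.4), (np.float64(0.5448), np.float64(0.078), 30.5, 49.0, 90.0), (np.float64(0.5375), np.float64(0.271), 45.0, 44.0, 90.0)]
75 [(np.float64(0.3335), np.float64(0.1732), 26.0, 239.5, 90.0), (np.float64(0.4265), np.float64(0.282), 85.0, 22.0, 90.0), (np.float64(0.4398), np.float64(0.1748), 78.2, 83.4, 13.5), (np.float64(0.5452), np.float64(0.0775), 29.5, 48.0, 90.0)]
85 [(np.float64(0.3333), np.float64(0.1733), 239.5, 25.5, 0.0), (np.float64(0.4265), np.float64(0.2825), 84.0, 21.0, 90.0), (np.float64(0.4397), np.float64(0.175), 77.0, 82.1, 13.5), (np.float64(0.5458), np.float64(0.077), 28.5, 47.0, 90.0)]
```

View pics/r.png

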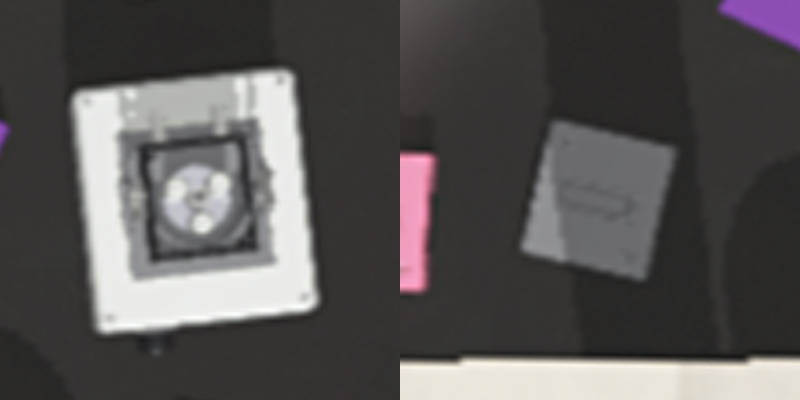

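```bash
python3 - <<'E'
from h import *; import pickle
from scipy.optimize import minimize
f=pickle.load(open("top.pkl","rb"))
cx,cy=.544,-.1158;s=2000;half=.06
g=cv2.cvtColor(rect(f,cx,cy,.096,half,s),cv2.COLOR_BGR2GRAY).astype(float);g=cv2.GaussianBlur(g,(0,0),2)
n=g.shape[0];v,u=np.mgrid[:n,:n];X=half-v/s;Y=half-u/s
def cost(p):
    c,d=np.cos(p[2]),np.sin(p[2]);x=c*(X-p[0])+d*(Y-p[1]);y=-d*(X-p[0])+c*(Y-p[1])
    o=np.maximum(abs(x)-.036,abs(y)-.033);i=np.maximum(abs(x)-.032,abs(y)-.029)
    sg=lambda t:1/(1+np.exp(-np.clip(t/.0006,-40,40)))
    ring=sg(-o)*sg(i);out=sg(o)*sg(-(o-.004));inn=sg(-i)*sg(i+.004)
    m=lambda w:(w*g).sum()/w.sum()
    return m(ring)-.5*m(out)-.5*m(inn)
for t in(0,3,-3):
    r=minimize(cost,[t*.0005,t*.0005,np.radians(6.2)],method="Nelder-Mead",options=dict(xatol=1e-5,fatol=1e-3,initial_simplex=[[t*.0005,t*.0005,.108],[t*.0005+.003,t*.0005,.108],[t*.0005,t*.0005+.003,.108],[t*.0005,t*.0005,.14]]))
    print(r.fun,cx+r.x[0],cy+r.x[1],np.degrees(r.x[2]))
px,py,_=r.x
# pump-aligned zoom at z=.092
half=.045;S=8000
c,d=np.cos(np.radians(6.2)),np.sin(np.radians(6.2));n=int(2*half*S)
q=np.array([[0,0],[n,0],[n,n],[0,n]],np.float32)
R=np.array([[c,-d],[d,c]]);w=[]
for uu,vv in q:w.append(list(np.array([cx,cy])+R@[half-vv/S,half-uu/S])+[.092])
H=cv2.getPerspectiveTransform(proj(f,np.array(w)).astype(np.float32),q)
im=cv2.warpPerspective(f["image"],H,(n,n),flags=cv2.INTER_LANCZOS4)
im=cv2.resize(im,(600,600))
for k in range(-40,41,10):
    p=int(300-k/45*300);cv2.line(im,(0,p),(12,p),(0,0,255),1);cv2.line(im,(p,0),(p,12),(0,0,255),1)
cv2.imwrite("pics/z.png",im)
col=cv2.cvtColor(im,cv2.COLOR_BGR2GRAY)
print([(k,int(col[int(300-k/45*300),280:320].mean())) for k in range(-38,-4)])
E
```

```text
-25.98082835191932 0.5448172329113494 -0.11485460851716837 6.381994649880387
-25.980828348430975 0.5448172114002406 -0.11485452889260195 6.381783722078982
-25.980828326742127 0.5448171142464565 -0.11485447247527192 6.3817234034679435
[(-38, 149), (-37, 140), (-36, 124), (-35, 100), (-34, 76), (-33, 64), (-32, 60), (-31, 63), (-30, 69), (-29, 78), (-28, 87), (-27, 93), (-26, 97), (-25, 100), (-24, 104), (-23, 112), (-22, 130), (-21, 155), (-20, 189), (-19, 217), (-18, 229), (-17, 231), (-16, 226), (-15, 223), (-14, 224), (-13, 227), (-12, 226), (-11, 217), (-10, 200), (-9, 182), (-8, 162), (-7, 153), (-6, 155), (-5, 164)]
```

View pics/z.png

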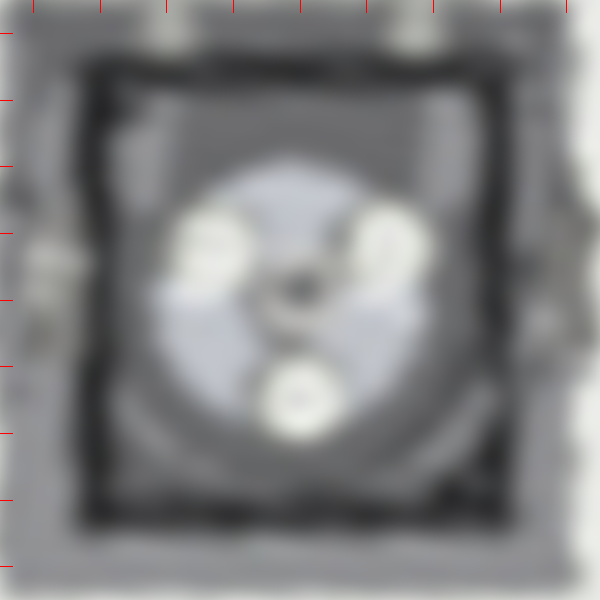

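```bash
cat > plan.py <<'E'
import sys,numpy as np
from scipy.spatial.transform import Rotation as R
from station import ctrl
def plan(x,y,z,yaw):
    s=ctrl.observe();r=np.array(s["eef_rot"]);p=np.array(s["tcp_pos"])
    t=np.radians(yaw);X=np.array([np.cos(t),np.sin(t),0]);Y=np.array([0,0,-1.]);T=np.c_[X,Y,np.cross(X,Y)]
    d=np.array([x,y,z])-p
    print("t %.2f p %s F %s gap %.4f yaw %.1f"%(s["time_s"],p.round(4),np.round(s["ft_force"],1),s["finger_gap"],np.degrees(np.arctan2(r[1,0],r[0,0]))))
    print("shift now-axes mm",(r.T@d*1e3).round(1),"| rotvec",R.from_matrix(r.T@T).as_rotvec().round(4),"| shift after turn mm",(T.T@d*1e3).round(1))
if __name__=="__main__":plan(*map(float,sys.argv[1:]))
E
python3 plan.py .5182 -.313 .205 -22.5
```

```text
t 0.30 p [0.2385 0.5774 0.2045] F [0.6 0.3 0.7] gap 0.0855 yaw 67.6
shift now-axes mm [-7.161e+02  1.000e-01 -5.985e+02] | rotvec [ 6.0000e-04  1.5717e+00 -7.0000e-04] | shift after turn mm [ 5.991e+02 -5.000e-01 -7.156e+02]
```

drive_tool(moves=[{"x":-0.02755,"z":-0.02302,"grip":45},{"x":-0.02755,"z":-0.02302},{"x":-0.02755,"z":-0.02302},{"x":-0.02755,"z":-0.02302},{"x":-0.02755,"z":-0.02302},{"x":-0.02755,"z":-0.02302},{"x":-0.02755,"z":-0.02302},{"x":-0.02755,"z":-0.02302},{"x":-0.02755,"z":-0.02302},{"x":-0.02755,"z":-0.02302},{"x":-0.02755,"z":-0.02302},{"x":-0.02755,"z":-0.02302},{"x":-0.02755,"z":-0.02302},{"x":-0.02755,"z":-0.02302},{"x":-0.02755,"z":-0.02302},{"x":-0.02755,"z":-0.02302},{"x":-0.02755,"z":-0.02302},{"x":-0.02755,"z":-0.02302},{"x":-0.02755,"z":-0.02302},{"x":-0.02755,"z":-0.02302}])

```text
validation failed for argument at $.mo...
```

drive_tool(moves=[{"x":-0.02755,"z":-0.02302},{"x":-0.02755,"z":-0.02302},{"x":-0.02755,"z":-0.02302},{"x":-0.02755,"z":-0.02302},{"x":-0.02755,"z":-0.02302},{"x":-0.02755,"z":-0.02302},{"ry":0.1123},{"ry":0.1123},{"ry":0.1123},{"ry":0.1123},{"ry":0.1123},{"ry":0.1123},{"ry":0.1123},{"ry":0.1123},{"ry":0.1123},{"ry":0.1123},{"ry":0.1123},{"ry":0.1123},{"ry":0.1123},{"ry":0.1123}])

```text
validation failed for argument at $.mo...
```

```bash
python3 plan.py .5182 -.313 .12 -22.5; python3 -c "
from h import *
f=frame('top',2)
cv2.imwrite('pics/a.png',cv2.resize(f['image'][150:240,330:430],None,fx=6,fy=6,interpolation=2))
g=frame('side',1)
print(proj(g,[[.5182,-.313,.066],[.5182,-.313,.205]]))
"
```

```text
t 0.30 p [0.2385 0.5774 0.2045] F [0.6 0.3 0.7] gap 0.0855 yaw 67.6
shift now-axes mm [-716.1   85.1 -598.5] | rotvec [ 6.0000e-04  1.5717e+00 -7.0000e-04] | shift after turn mm [ 599.1   84.5 -715.6]
[[271.47682695 157.27554692]
 [271.53397806 116.83554421]]
```

View pics/a.png

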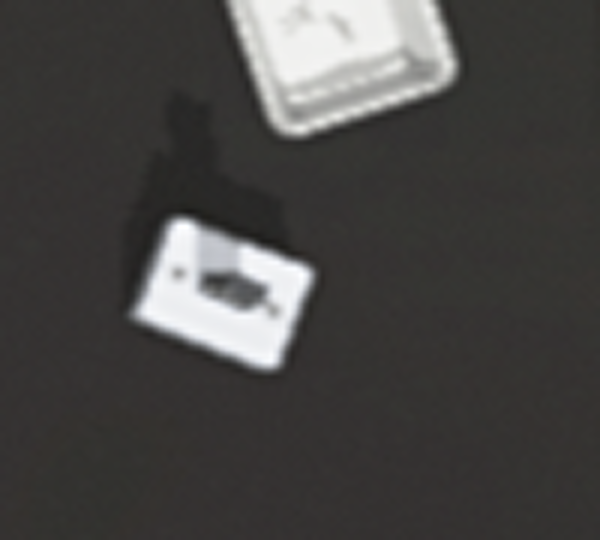

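drive_tool(force=40, moves=[{"rx":0,"ry":0,"rz":0,"x":-0.02755,"y":0,"z":-0.02302,"grip":45},{"rx":0,"ry":0,"rz":0,"x":-0.02755,"y":0,"z":-0.02302,"grip":45},{"rx":0,"ry":0,"rz":0,"x":-0.02755,"y":0,"z":-0.02302,"grip":45},{"rx":0,"ry":0,"rz":0,"x":-0.02755,"y":0,"z":-0.02302,"grip":45},{"rx":0,"ry":0,"rz":0,"x":-0.02755,"y":0,"z":-0.02302,"grip":45},{"rx":0,"ry":0,"rz":0,"x":-0.02755,"y":0,"z":-0.02302,"grip":45},{"rx":0,"ry":0,"rz":0,"x":-0.02755,"y":0,"z":-0.02302,"grip":45},{"rx":0,"ry":0,"rz":0,"x":-0.02755,"y":0,"z":-0.02302,"grip":45},{"rx":0,"ry":0,"rz":0,"x":-0.02755,"y":0,"z":-0.02302,"grip":45},{"rx":0,"ry":0,"rz":0,"x":-0.02755,"y":0,"z":-0.02302,"grip":45},{"rx":0,"ry":0,"rz":0,"x":-0.02755,"y":0,"z":-0.02302,"grip":45},{"rx":0,"ry":0,"rz":0,"x":-0.02755,"y":0,"z":-0.02302,"grip":45},{"rx":0,"ry":0,"rz":0,"x":-0.02755,"y":0,"z":-0.02302,"grip":45},{"rx":0,"ry":0,"rz":0,"x":-0.02755,"y":0,"z":-0.02302,"grip":45},{"rx":0,"ry":0,"rz":0,"x":-0.02755,"y":0,"z":-0.02302,"grip":45},{"rx":0,"ry":0,"rz":0,"x":-0.02755,"y":0,"z":-0.02302,"grip":45},{"rx":0,"ry":0,"rz":0,"x":-0.02755,"y":0,"z":-0.02302,"grip":45},{"rx":0,"ry":0,"rz":0,"x":-0.02755,"y":0,"z":-0.02302,"grip":45},{"rx":0,"ry":0,"rz":0,"x":-0.02755,"y":0,"z":-0.02302,"grip":45},{"rx":0,"ry":0,"rz":0,"x":-0.02755,"y":0,"z":-0.02302,"grip":45}])

```text
time_s: 2.12
tcp_pos: [0.454, -0.1094, 0.2053]
eef_rot: [[0.382, 0.001, -0.924], [0.924, -0.0, 0.382], [0.0, -1.0, -0.001]]
ft_force: [0.4, 0.8, -0.3]
finger_gap: 0.0383
```

drive_tool(moves=[{"rx":0,"ry":0,"rz":0,"x":-0.02755,"y":0,"z":-0.02302,"grip":45},{"rx":0,"ry":0,"rz":0,"x":-0.02755,"y":0,"z":-0.02302,"grip":45},{"rx":0,"ry":0,"rz":0,"x":-0.02755,"y":0,"z":-0.02302,"grip":45},{"rx":0,"ry":0,"rz":0,"x":-0.02755,"y":0,"z":-0.02302,"grip":45},{"rx":0,"ry":0,"rz":0,"x":-0.02755,"y":0,"z":-0.02302,"grip":45},{"rx":0,"ry":0,"rz":0,"x":-0.02755,"y":0,"z":-0.02302,"grip":45},{"rx":0,"ry":0.1123,"rz":0,"x":0,"y":0,"z":0,"grip":45},{"rx":0,"ry":0.1123,"rz":0,"x":0,"y":0,"z":0,"grip":45},{"rx":0,"ry":0.1123,"rz":0,"x":0,"y":0,"z":0,"grip":45},{"rx":0,"ry":0.1123,"rz":0,"x":0,"y":0,"z":0,"grip":45},{"rx":0,"ry":0.1123,"rz":0,"x":0,"y":0,"z":0,"grip":45},{"rx":0,"ry":0.1123,"rz":0,"x":0,"y":0,"z":0,"grip":45},{"rx":0,"ry":0.1123,"rz":0,"x":0,"y":0,"z":0,"grip":45},{"rx":0,"ry":0.1123,"rz":0,"x":0,"y":0,"z":0,"grip":45},{"rx":0,"ry":0.1123,"rz":0,"x":0,"y":0,"z":0,"grip":45},{"rx":0,"ry":0.1123,"rz":0,"x":0,"y":0,"z":0,"grip":45},{"rx":0,"ry":0.1123,"rz":0,"x":0,"y":0,"z":0,"grip":45},{"rx":0,"ry":0.1123,"rz":0,"x":0,"y":0,"z":0,"grip":45},{"rx":0,"ry":0.1123,"rz":0,"x":0,"y":0,"z":0,"grip":45},{"rx":0,"ry":0.1123,"rz":0,"x":0,"y":0,"z":0,"grip":45}])

```text
time_s: 3.78
tcp_pos: [0.5183, -0.3129, 0.2051]
eef_rot: [[0.922, 0.0, 0.388], [-0.388, -0.0, 0.922], [0.0, -1.0, -0.0]]
ft_force: [-0.1, 0.0, -0.2]
finger_gap: 0.0383
```

```bash
python3 plan.py .5182 -.313 .08 -22.5
```

```text
t 3.78 p [ 0.5183 -0.3129  0.2051] F [-0.1  0.  -0.2] gap 0.0383 yaw -22.8
shift now-axes mm [-1.000e-01  1.251e+02 -1.000e-01] | rotvec [ 0.     -0.0061  0.0001] | shift after turn mm [-1.000e-01  1.251e+02 -1.000e-01]
```

Descend to just above the handle top (z 0.066) and look at alignment from the side.

drive_tool(moves=[{"rx":0,"ry":-0.006,"rz":0,"x":0,"y":0.03,"z":0,"grip":45},{"rx":0,"ry":0,"rz":0,"x":0,"y":0.03,"z":0,"grip":45},{"rx":0,"ry":0,"rz":0,"x":0,"y":0.03,"z":0,"grip":45},{"rx":0,"ry":0,"rz":0,"x":0,"y":0.035,"z":0,"grip":45},{"rx":0,"ry":0,"rz":0,"x":0,"y":0,"z":0,"grip":45}])

```text
time_s: 4.2
tcp_pos: [0.5137, -0.3094, 0.0718]
eef_rot: [[0.926, -0.011, 0.378], [-0.378, 0.009, 0.926], [-0.013, -1.0, 0.004]]
ft_force: [-1.6, 1.4, -1.9]
finger_gap: 0.0384
```

```bash
python3 -c "
from h import *
f=frame('side',2)
a=cv2.resize(f['image'][110:200,225:325],None,fx=5,fy=5,interpolation=2)
f=frame('top',2)
b=cv2.resize(f['image'][170:230,335:395],None,fx=7.5,fy=7.5,interpolation=2)
cv2.imwrite('pics/b.png',np.vstack([a,np.pad(b,((0,0),(0,50),(0,0)))])[:600] if 0 else cv2.resize(np.hstack([a,b]),(800,380)))
"
```

```text
(no output)
```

View pics/b.png

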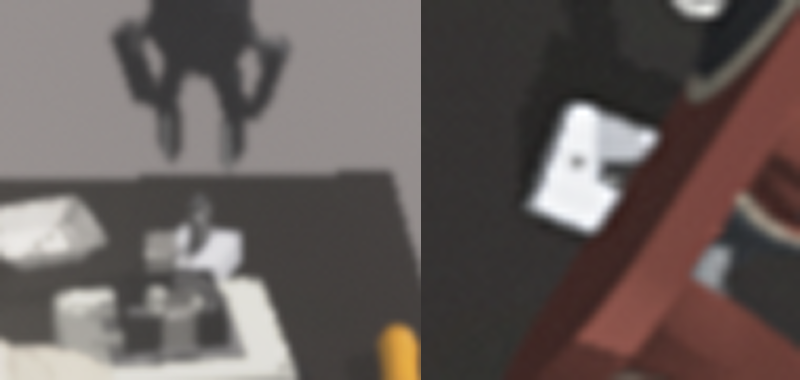

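```bash
python3 plan.py .5182 -.313 .035 -22.5
```

```text
t 4.40 p [ 0.5197 -0.3141  0.0828] F [-0.7 -0.3  1. ] gap 0.0384 yaw -22.2
shift now-axes mm [-2.  47.8  0.5] | rotvec [0.0011 0.0055 0.0039] | shift after turn mm [-1.8 47.8  0.4]
```

drive_tool(moves=[{"rx":0,"ry":0,"rz":0,"x":0,"y":0.005,"z":0,"grip":45},{"rx":0,"ry":0,"rz":0,"x":0,"y":0.01,"z":0,"grip":45},{"rx":0,"ry":0,"rz":0,"x":0,"y":0.01,"z":0,"grip":45},{"rx":0,"ry":0,"rz":0,"x":0,"y":0.01,"z":0,"grip":45},{"rx":0,"ry":0,"rz":0,"x":0,"y":0.006,"z":0,"grip":45},{"rx":0,"ry":0,"rz":0,"x":0,"y":0.004,"z":0,"grip":45},{"rx":0,"ry":0,"rz":0,"x":0,"y":0,"z":0,"grip":45},{"rx":0,"ry":0,"rz":0,"x":0,"y":0,"z":0,"grip":45}])

```text
time_s: 5.07
tcp_pos: [0.5181, -0.3128, 0.0346]
eef_rot: [[0.926, -0.001, 0.378], [-0.378, 0.0, 0.926], [-0.001, -1.0, 0.0]]
ft_force: [0.1, -0.5, 0.3]
finger_gap: 0.0386
```

drive_tool(moves=[{"rx":0,"ry":0,"rz":0,"x":0,"y":0,"z":0,"grip":20},{"rx":0,"ry":0,"rz":0,"x":0,"y":0,"z":0,"grip":20},{"rx":0,"ry":0,"rz":0,"x":0,"y":0,"z":0,"grip":5},{"rx":0,"ry":0,"rz":0,"x":0,"y":0,"z":0,"grip":5},{"rx":0,"ry":0,"rz":0,"x":0,"y":0,"z":0,"grip":5}])

```text
time_s: 5.48
tcp_pos: [0.5187, -0.3133, 0.0358]
eef_rot: [[0.926, 0.001, 0.378], [-0.378, -0.001, 0.926], [0.001, -1.0, -0.0]]
ft_force: [-0.5, 0.4, 2.4]
finger_gap: 0.0082
```

```bash
python3 plan.py .5182 -.313 .035 -22.5
```

```text
t 5.48 p [ 0.5187 -0.3133  0.0358] F [-0.5  0.4  2.4] gap 0.0082 yaw -22.2
shift now-axes mm [-0.6  0.8  0.1] | rotvec [0.0004 0.0055 0.0011] | shift after turn mm [-0.6  0.8  0.1]
```

drive_tool(force=60, moves=[{"rx":0,"ry":0,"rz":0,"x":0,"y":0,"z":0,"grip":0},{"rx":0,"ry":0,"rz":0,"x":0,"y":0,"z":0,"grip":0},{"rx":0,"ry":0,"rz":0,"x":0,"y":0,"z":0,"grip":0},{"rx":0,"ry":0,"rz":0,"x":0,"y":0,"z":0,"grip":0}])

```text
time_s: 5.82
tcp_pos: [0.5187, -0.3133, 0.0358]
eef_rot: [[0.926, 0.001, 0.378], [-0.378, -0.001, 0.926], [0.001, -1.0, -0.0]]
ft_force: [-1.0, 0.4, 5.8]
finger_gap: 0.0072
```

drive_tool(moves=[{"rx":0,"ry":0,"rz":0,"x":0,"y":-0.003,"z":0,"grip":0},{"rx":0,"ry":0,"rz":0,"x":0,"y":-0.007,"z":0,"grip":0},{"rx":0,"ry":0,"rz":0,"x":0,"y":-0.015,"z":0,"grip":0},{"rx":0,"ry":0,"rz":0,"x":0,"y":-0.025,"z":0,"grip":0},{"rx":0,"ry":0,"rz":0,"x":0,"y":-0.03,"z":0,"grip":0},{"rx":0,"ry":0,"rz":0,"x":0,"y":-0.03,"z":0,"grip":0},{"rx":0,"ry":0,"rz":0,"x":0,"y":-0.02,"z":0,"grip":0},{"rx":0,"ry":0,"rz":0,"x":0,"y":-0.01,"z":0,"grip":0},{"rx":0,"ry":0,"rz":0,"x":0,"y":0,"z":0,"grip":0}])

```text
time_s: 6.57
tcp_pos: [0.5195, -0.3138, 0.1781]
eef_rot: [[0.926, 0.004, 0.378], [-0.378, -0.003, 0.926], [0.005, -1.0, -0.001]]
ft_force: [0.8, -1.7, -0.9]
finger_gap: 0.0072
```

```bash
python3 plan.py .5205 -.1184 .165 6.2; python3 -c "
from h import *
f=frame('side',1)
cv2.imwrite('pics/d.png',cv2.resize(f['image'][80:200,220:320],None,fx=5,fy=5,interpolation=2))
"
```

```text
t 6.57 p [ 0.5195 -0.3138  0.1781] F [ 0.8 -1.7 -0.9] gap 0.0072 yaw -22.2
shift now-axes mm [-72.9  12.5 181.4] | rotvec [ 0.0025 -0.4954  0.0044] | shift after turn mm [ 22.1  13.1 194.2]
```

View pics/d.png

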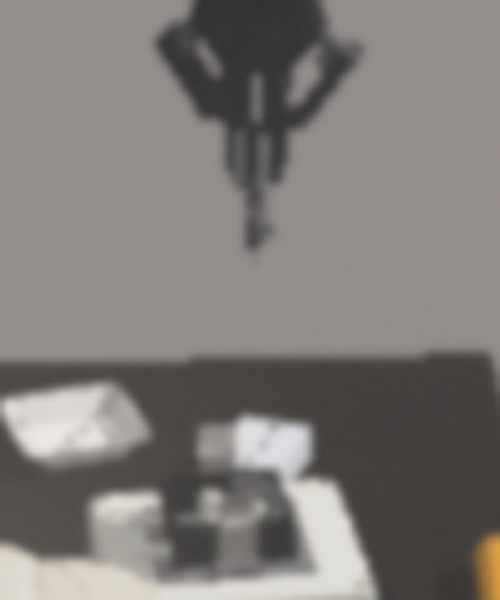

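drive_tool(moves=[{"rx":0,"ry":0,"rz":0,"x":-0.0052,"y":0,"z":0.0129,"grip":0},{"rx":0,"ry":0,"rz":0,"x":-0.01035,"y":0,"z":0.0258,"grip":0},{"rx":0,"ry":0,"rz":0,"x":-0.01035,"y":0,"z":0.0258,"grip":0},{"rx":0,"ry":0,"rz":0,"x":-0.01035,"y":0,"z":0.0258,"grip":0},{"rx":0,"ry":0,"rz":0,"x":-0.01035,"y":0,"z":0.0258,"grip":0},{"rx":0,"ry":0,"rz":0,"x":-0.01035,"y":0,"z":0.0258,"grip":0},{"rx":0,"ry":0,"rz":0,"x":-0.01035,"y":0,"z":0.0258,"grip":0},{"rx":0,"ry":0,"rz":0,"x":-0.0052,"y":0,"z":0.0129,"grip":0},{"rx":0,"ry":-0.1002,"rz":0,"x":0,"y":0,"z":0,"grip":0},{"rx":0,"ry":-0.1002,"rz":0,"x":0,"y":0,"z":0,"grip":0},{"rx":0,"ry":-0.1002,"rz":0,"x":0,"y":0,"z":0,"grip":0},{"rx":0,"ry":-0.1002,"rz":0,"x":0,"y":0,"z":0,"grip":0},{"rx":0,"ry":-0.1002,"rz":0,"x":0,"y":0,"z":0,"grip":0},{"rx":0,"ry":0,"rz":0,"x":0,"y":0.02,"z":0,"grip":0},{"rx":0,"ry":0,"rz":0,"x":0,"y":0.02,"z":0,"grip":0},{"rx":0,"ry":0,"rz":0,"x":0,"y":0.008,"z":0,"grip":0},{"rx":0,"ry":0,"rz":0,"x":0,"y":0,"z":0,"grip":0},{"rx":0,"ry":0,"rz":0,"x":0,"y":0,"z":0,"grip":0},{"rx":0,"ry":0,"rz":0,"x":0,"y":0,"z":0,"grip":0}])

```text
time_s: 8.2
tcp_pos: [0.5197, -0.1184, 0.1276]
eef_rot: [[0.994, 0.001, -0.114], [0.114, -0.0, 0.994], [0.001, -1.0, -0.0]]
ft_force: [0.1, 0.8, -0.4]
finger_gap: 0.0073
```

```bash
python3 plan.py .5205 -.1184 .101 6.2; python3 -c "
from h import *
f=frame('side',2)
cv2.imwrite('pics/e.png',cv2.resize(f['image'][120:210,220:310],None,fx=6,fy=6,interpolation=2))
"
```

```text
t 8.20 p [ 0.5197 -0.1184  0.1276] F [ 0.1  0.8 -0.4] gap 0.0073 yaw 6.5
shift now-axes mm [ 0.8 26.6 -0. ] | rotvec [0.0004 0.0056 0.0006] | shift after turn mm [ 0.8 26.6 -0. ]
```

View pics/e.png

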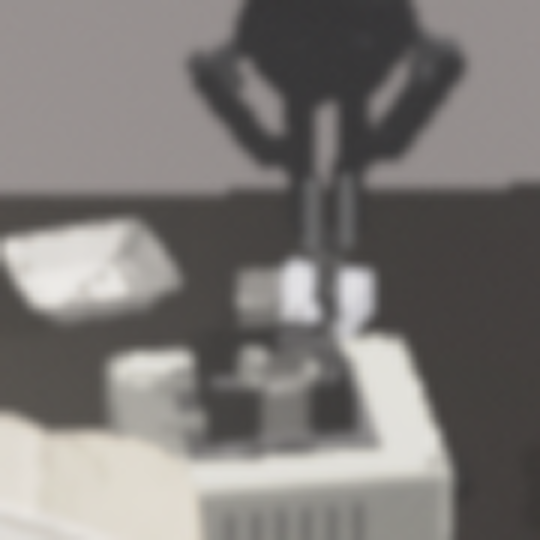

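drive_tool(moves=[{"rx":0,"ry":0.0056,"rz":0,"x":0.0008,"y":0.004,"z":0,"grip":0},{"rx":0,"ry":0,"rz":0,"x":0,"y":0.004,"z":0,"grip":0},{"rx":0,"ry":0,"rz":0,"x":0,"y":0.004,"z":0,"grip":0},{"rx":0,"ry":0,"rz":0,"x":0,"y":0.003,"z":0,"grip":0},{"rx":0,"ry":0,"rz":0,"x":0,"y":0,"z":0,"grip":0},{"rx":0,"ry":0,"rz":0,"x":0,"y":0,"z":0,"grip":0}])

```text
time_s: 8.8
tcp_pos: [0.5202, -0.1182, 0.1117]
eef_rot: [[0.994, 0.0, -0.108], [0.108, 0.0, 0.994], [0.0, -1.0, 0.0]]
ft_force: [1.0, -0.3, -0.9]
finger_gap: 0.0068
```

drive_tool(moves=[{"rx":0,"ry":0,"rz":0,"x":0,"y":0.003,"z":0,"grip":0},{"rx":0,"ry":0,"rz":0,"x":0,"y":0.003,"z":0,"grip":0},{"rx":0,"ry":0,"rz":0,"x":0,"y":0.001,"z":0,"grip":0},{"rx":0,"ry":0,"rz":0,"x":0,"y":0,"z":0,"grip":0},{"rx":0,"ry":0,"rz":0,"x":0,"y":0,"z":0,"grip":0}])

```text
time_s: 9.22
tcp_pos: [0.5201, -0.1183, 0.1047]
eef_rot: [[0.994, -0.0, -0.108], [0.108, -0.0, 0.994], [-0.0, -1.0, 0.0]]
ft_force: [1.3, -0.4, -1.6]
finger_gap: 0.0073
```

drive_tool(moves=[{"rx":0,"ry":0,"rz":0,"x":0,"y":0.0015,"z":0,"grip":0},{"rx":0,"ry":0,"rz":0,"x":0,"y":0.0015,"z":0,"grip":0},{"rx":0,"ry":0,"rz":0,"x":0,"y":0,"z":0,"grip":0},{"rx":0,"ry":0,"rz":0,"x":0,"y":0,"z":0,"grip":0}])

```text
time_s: 9.55
tcp_pos: [0.5202, -0.1183, 0.102]
eef_rot: [[0.994, 0.0, -0.108], [0.108, -0.0, 0.994], [0.0, -1.0, -0.0]]
ft_force: [1.7, -0.9, -0.7]
finger_gap: 0.007
```

drive_tool(moves=[{"rx":0,"ry":0,"rz":0,"x":0,"y":0.001,"z":0,"grip":0},{"rx":0,"ry":0,"rz":0,"x":0,"y":0.001,"z":0,"grip":0},{"rx":0,"ry":0,"rz":0,"x":0,"y":0,"z":0,"grip":0},{"rx":0,"ry":0,"rz":0,"x":0,"y":0,"z":0,"grip":0}])

```text
time_s: 9.88
tcp_pos: [0.521, -0.1185, 0.1014]
eef_rot: [[0.994, 0.002, -0.108], [0.108, -0.001, 0.994], [0.002, -1.0, -0.001]]
ft_force: [0.5, -0.1, 4.2]
finger_gap: 0.0072
```

drive_tool(moves=[{"rx":0,"ry":0,"rz":0,"x":0,"y":0.001,"z":0,"grip":0},{"rx":0,"ry":0,"rz":0,"x":0,"y":0.0015,"z":0,"grip":0},{"rx":0,"ry":0,"rz":0,"x":0,"y":0,"z":0,"grip":0},{"rx":0,"ry":0,"rz":0,"x":0,"y":0,"z":0,"grip":0},{"rx":0,"ry":0,"rz":0,"x":0,"y":0,"z":0,"grip":0},{"rx":0,"ry":0,"rz":0,"x":0,"y":0,"z":0,"grip":0}])

```text
time_s: 10.38
tcp_pos: [0.5221, -0.1188, 0.101]
eef_rot: [[0.994, 0.004, -0.108], [0.108, -0.001, 0.994], [0.004, -1.0, -0.002]]
ft_force: [-0.7, 1.0, 12.4]
finger_gap: 0.0071
```

drive_tool(moves=[{"rx":0,"ry":0,"rz":0,"x":0,"y":-0.004,"z":0,"grip":0},{"rx":0,"ry":0,"rz":0,"x":0,"y":-0.008,"z":0,"grip":0},{"rx":0,"ry":0,"rz":0,"x":0,"y":-0.012,"z":0,"grip":0},{"rx":0,"ry":0,"rz":0,"x":0,"y":-0.02,"z":0,"grip":0},{"rx":0,"ry":0,"rz":0,"x":0,"y":-0.02,"z":0,"grip":0},{"rx":0,"ry":0,"rz":0,"x":0,"y":-0.011,"z":0,"grip":0},{"rx":0,"ry":0,"rz":0,"x":0,"y":0,"z":0,"grip":0},{"rx":0,"ry":0,"rz":0,"x":0,"y":0,"z":0,"grip":0},{"rx":0,"ry":0,"rz":0,"x":0,"y":0,"z":0,"grip":0}])

```text
time_s: 11.13
tcp_pos: [0.5192, -0.1179, 0.1711]
eef_rot: [[0.994, -0.002, -0.108], [0.108, 0.001, 0.994], [-0.002, -1.0, 0.001]]
ft_force: [-0.7, -0.2, -0.6]
finger_gap: 0.0072
```

```bash
python3 plan.py .5185 -.3131 .065 -22.5
```

```text
t 11.13 p [ 0.5192 -0.1179  0.1711] F [-0.7 -0.2 -0.6] gap 0.0072 yaw 6.2
shift now-axes mm [ -21.6  105.9 -194.1] | rotvec [-5.000e-04  5.009e-01 -2.600e-03] | shift after turn mm [  74.   106.1 -180.6]
```

drive_tool(moves=[{"rx":0,"ry":0,"rz":0,"x":-0.00162,"y":0,"z":-0.01382,"grip":0},{"rx":0,"ry":0,"rz":0,"x":-0.00324,"y":0,"z":-0.02764,"grip":0},{"rx":0,"ry":0,"rz":0,"x":-0.00324,"y":0,"z":-0.02764,"grip":0},{"rx":0,"ry":0,"rz":0,"x":-0.00324,"y":0,"z":-0.02764,"grip":0},{"rx":0,"ry":0,"rz":0,"x":-0.00324,"y":0,"z":-0.02764,"grip":0},{"rx":0,"ry":0,"rz":0,"x":-0.00324,"y":0,"z":-0.02764,"grip":0},{"rx":0,"ry":0,"rz":0,"x":-0.00324,"y":0,"z":-0.02764,"grip":0},{"rx":0,"ry":0,"rz":0,"x":-0.00162,"y":0,"z":-0.01382,"grip":0},{"rx":0,"ry":0.1002,"rz":0,"x":0,"y":0.005,"z":0,"grip":0},{"rx":0,"ry":0.1002,"rz":0,"x":0,"y":0.01,"z":0,"grip":0},{"rx":0,"ry":0.1002,"rz":0,"x":0,"y":0.02,"z":0,"grip":0},{"rx":0,"ry":0.1002,"rz":0,"x":0,"y":0.02,"z":0,"grip":0},{"rx":0,"ry":0.1002,"rz":0,"x":0,"y":0.02,"z":0,"grip":0},{"rx":0,"ry":0,"rz":0,"x":0,"y":0.017,"z":0,"grip":0},{"rx":0,"ry":0,"rz":0,"x":0,"y":0.01,"z":0,"grip":0},{"rx":0,"ry":0,"rz":0,"x":0,"y":0.005,"z":0,"grip":0},{"rx":0,"ry":0,"rz":0,"x":0,"y":0,"z":0,"grip":0},{"rx":0,"ry":0,"rz":0,"x":0,"y":0,"z":0,"grip":0},{"rx":0,"ry":0,"rz":0,"x":0,"y":0,"z":0,"grip":0},{"rx":0,"ry":0,"rz":0,"x":0,"y":0,"z":0,"grip":0}])

```text
time_s: 12.8
tcp_pos: [0.5193, -0.3137, 0.0671]
eef_rot: [[0.924, 0.002, 0.383], [-0.383, -0.002, 0.924], [0.002, -1.0, -0.001]]
ft_force: [0.5, 0.6, -0.8]
finger_gap: 0.0068
```

```bash
python3 plan.py .5185 -.3131 .05 -22.5
```

```text
t 12.80 p [ 0.5193 -0.3137  0.0671] F [ 0.5  0.6 -0.8] gap 0.0068 yaw -22.5
shift now-axes mm [-1.1 17.1  0.3] | rotvec [0.0007 0.     0.0025] | shift after turn mm [-1.  17.1  0.2]
```

drive_tool(moves=[{"rx":0,"ry":0,"rz":0,"x":0,"y":0.004,"z":0,"grip":0},{"rx":0,"ry":0,"rz":0,"x":0,"y":0.004,"z":0,"grip":0},{"rx":0,"ry":0,"rz":0,"x":0,"y":0.004,"z":0,"grip":0},{"rx":0,"ry":0,"rz":0,"x":0,"y":0.004,"z":0,"grip":0},{"rx":0,"ry":0,"rz":0,"x":0,"y":0.003,"z":0,"grip":0},{"rx":0,"ry":0,"rz":0,"x":0,"y":0,"z":0,"grip":0},{"rx":0,"ry":0,"rz":0,"x":0,"y":0,"z":0,"grip":0}])

```text
time_s: 13.38
tcp_pos: [0.5183, -0.3128, 0.046]
eef_rot: [[0.924, -0.001, 0.383], [-0.383, 0.001, 0.924], [-0.001, -1.0, 0.0]]
ft_force: [0.2, 0.5, -0.1]
finger_gap: 0.0072
```

Tip is about 5 mm in, no force. Continue to the seat and press lightly.

drive_tool(moves=[{"rx":0,"ry":0,"rz":0,"x":0,"y":0.003,"z":0,"grip":0},{"rx":0,"ry":0,"rz":0,"x":0,"y":0.003,"z":0,"grip":0},{"rx":0,"ry":0,"rz":0,"x":0,"y":0.003,"z":0,"grip":0},{"rx":0,"ry":0,"rz":0,"x":0,"y":0.002,"z":0,"grip":0},{"rx":0,"ry":0,"rz":0,"x":0,"y":0.001,"z":0,"grip":0},{"rx":0,"ry":0,"rz":0,"x":0,"y":0.001,"z":0,"grip":0},{"rx":0,"ry":0,"rz":0,"x":0,"y":0,"z":0,"grip":0},{"rx":0,"ry":0,"rz":0,"x":0,"y":0,"z":0,"grip":0},{"rx":0,"ry":0,"rz":0,"x":0,"y":0,"z":0,"grip":0}])

```text
time_s: 14.13
tcp_pos: [0.5194, -0.3135, 0.0358]
eef_rot: [[0.924, 0.001, 0.383], [-0.383, -0.001, 0.924], [0.002, -1.0, -0.0]]
ft_force: [-1.9, 1.9, 8.3]
finger_gap: 0.0071
```

drive_tool(moves=[{"rx":0,"ry":0,"rz":0,"x":0,"y":-0.001,"z":0,"grip":0},{"rx":0,"ry":0,"rz":0,"x":0,"y":-0.0005,"z":0,"grip":45},{"rx":0,"ry":0,"rz":0,"x":0,"y":0,"z":0,"grip":45},{"rx":0,"ry":0,"rz":0,"x":0,"y":0,"z":0,"grip":45},{"rx":0,"ry":0,"rz":0,"x":0,"y":0,"z":0,"grip":45},{"rx":0,"ry":0,"rz":0,"x":0,"y":-0.005,"z":0,"grip":45},{"rx":0,"ry":0,"rz":0,"x":0,"y":-0.015,"z":0,"grip":45},{"rx":0,"ry":0,"rz":0,"x":0,"y":-0.03,"z":0,"grip":45},{"rx":0,"ry":0,"rz":0,"x":0,"y":-0.03,"z":0,"grip":45},{"rx":0,"ry":0,"rz":0,"x":0,"y":-0.03,"z":0,"grip":45},{"rx":0,"ry":0,"rz":0,"x":0,"y":-0.03,"z":0,"grip":45},{"rx":0,"ry":0,"rz":0,"x":0,"y":-0.02,"z":0,"grip":45},{"rx":0,"ry":0,"rz":0,"x":0,"y":-0.01,"z":0,"grip":45}])

```text
time_s: 15.22
tcp_pos: [0.5199, -0.3142, 0.2097]
eef_rot: [[0.924, 0.005, 0.383], [-0.383, -0.004, 0.924], [0.006, -1.0, -0.002]]
ft_force: [0.7, 0.3, 0.2]
finger_gap: 0.0384
```

```bash
python3 plan.py .4398 .176 .2 -13.4; python3 -c "
from h import *; import pickle
f0=pickle.load(open('top.pkl','rb'));f=frame('side',1)
cv2.imwrite('pics/g0.png',cv2.resize(f['image'][90:200,220:320],None,fx=5,fy=5,interpolation=2))
# rib edges in start frame: zoom at z=.04, cover-aligned handled by eye
im=rect(f0,.4398,.176,.040,.05,6000);cl=cv2.createCLAHE(6,(2,2)).apply(cv2.cvtColor(im,cv2.COLOR_BGR2GRAY))
s=cv2.cvtColor(cl,cv2.COLOR_GRAY2BGR)
for k in range(-40,41,10):
    p=300-6*k;cv2.line(s,(0,p),(10,p),(0,0,255),1);cv2.line(s,(p,0),(p,10),(0,0,255),1)
g=cv2.resize(f['image'][140:180,250:290],(200,200),interpolation=2)
o=np.zeros((600,800,3),np.uint8);o[:,:600]=s;o[:200,600:]=g;cv2.imwrite('pics/g.png',o)
"
```

```text
t 15.22 p [ 0.5199 -0.3142  0.2097] F [0.7 0.3 0.2] gap 0.0384 yaw -22.5
shift now-axes mm [-261.6    7.3  422.2] | rotvec [ 0.0023 -0.1589  0.006 ] | shift after turn mm [-191.5    9.7  458.2]
```

View pics/g.png

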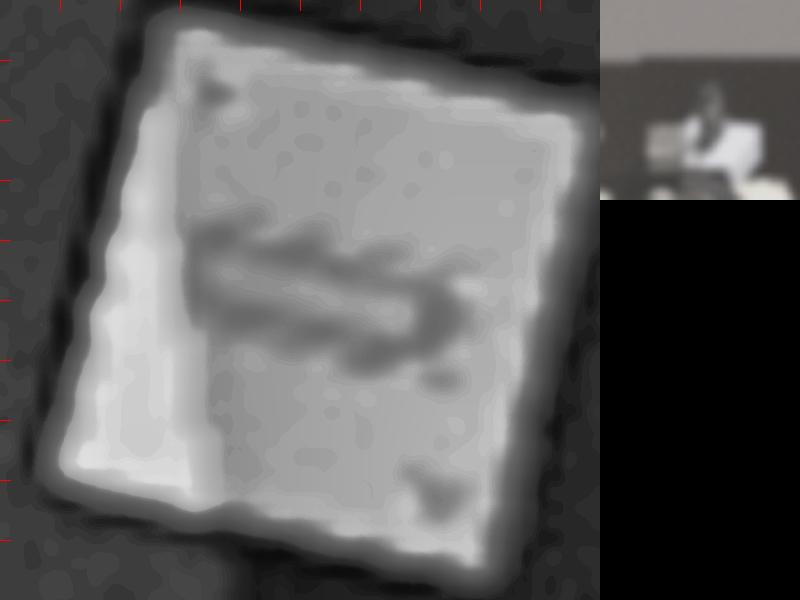

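drive_tool(moves=[{"rx":0,"ry":0,"rz":0,"x":-0.00927,"y":0,"z":0.01503,"grip":45},{"rx":0,"ry":0,"rz":0,"x":-0.01853,"y":0,"z":0.03006,"grip":45},{"rx":0,"ry":0,"rz":0,"x":-0.01853,"y":0,"z":0.03006,"grip":45},{"rx":0,"ry":0,"rz":0,"x":-0.01853,"y":0,"z":0.03006,"grip":45},{"rx":0,"ry":0,"rz":0,"x":-0.01853,"y":0,"z":0.03006,"grip":45},{"rx":0,"ry":0,"rz":0,"x":-0.01853,"y":0,"z":0.03006,"grip":45},{"rx":0,"ry":0,"rz":0,"x":-0.01853,"y":0,"z":0.03006,"grip":45},{"rx":0,"ry":0,"rz":0,"x":-0.01853,"y":0,"z":0.03006,"grip":45},{"rx":0,"ry":0,"rz":0,"x":-0.01853,"y":0,"z":0.03006,"grip":45},{"rx":0,"ry":0,"rz":0,"x":-0.01853,"y":0,"z":0.03006,"grip":45},{"rx":0,"ry":0,"rz":0,"x":-0.01853,"y":0,"z":0.03006,"grip":45},{"rx":0,"ry":0,"rz":0,"x":-0.01853,"y":0,"z":0.03006,"grip":45},{"rx":0,"ry":0,"rz":0,"x":-0.01853,"y":0,"z":0.03006,"grip":45},{"rx":0,"ry":0,"rz":0,"x":-0.01853,"y":0,"z":0.03006,"grip":45},{"rx":0,"ry":0,"rz":0,"x":-0.00927,"y":0,"z":0.01503,"grip":45},{"rx":0,"ry":-0.0794,"rz":0,"x":0,"y":0,"z":0,"grip":40},{"rx":0,"ry":-0.0794,"rz":0,"x":0,"y":0,"z":0,"grip":40},{"rx":0,"ry":0,"rz":0,"x":0,"y":0,"z":0,"grip":40},{"rx":0,"ry":0,"rz":0,"x":0,"y":0,"z":0,"grip":40}])

```text
time_s: 16.85
tcp_pos: [0.4392, 0.175, 0.2035]
eef_rot: [[0.972, -0.002, 0.234], [-0.234, -0.001, 0.972], [-0.002, -1.0, -0.001]]
ft_force: [0.6, 0.4, 0.0]
finger_gap: 0.0345
```

```bash
python3 plan.py .440 .175 .06 -13.4
```

```text
t 16.85 p [0.4392 0.175  0.2035] F [0.6 0.4 0. ] gap 0.0345 yaw -13.5
shift now-axes mm [  1.1 143.5   0.4] | rotvec [ 0.0011 -0.002  -0.0022] | shift after turn mm [  0.8 143.5   0.2]
```

drive_tool(moves=[{"rx":0,"ry":0,"rz":0,"x":0,"y":0.015,"z":0,"grip":35},{"rx":0,"ry":0,"rz":0,"x":0,"y":0.03,"z":0,"grip":35},{"rx":0,"ry":0,"rz":0,"x":0,"y":0.03,"z":0,"grip":35},{"rx":0,"ry":0,"rz":0,"x":0,"y":0.03,"z":0,"grip":35},{"rx":0,"ry":0,"rz":0,"x":0,"y":0.025,"z":0,"grip":35},{"rx":0,"ry":0,"rz":0,"x":0,"y":0.014,"z":0,"grip":35},{"rx":0,"ry":0,"rz":0,"x":0,"y":0.01,"z":0,"grip":35},{"rx":0,"ry":0,"rz":0,"x":0,"y":0.01,"z":0,"grip":35},{"rx":0,"ry":0,"rz":0,"x":0,"y":0.008,"z":0,"grip":35},{"rx":0,"ry":0,"rz":0,"x":0,"y":0.005,"z":0,"grip":35},{"rx":0,"ry":0,"rz":0,"x":0,"y":0.002,"z":0,"grip":35},{"rx":0,"ry":0,"rz":0,"x":0,"y":0,"z":0,"grip":35},{"rx":0,"ry":0,"rz":0,"x":0,"y":0,"z":0,"grip":35},{"rx":0,"ry":0,"rz":0,"x":0,"y":0,"z":0,"grip":35}])

```text
time_s: 18.02
tcp_pos: [0.4406, 0.1752, 0.0269]
eef_rot: [[0.973, 0.002, 0.232], [-0.232, 0.0, 0.973], [0.001, -1.0, 0.001]]
ft_force: [0.6, 0.1, 0.3]
finger_gap: 0.03
```

drive_tool(force=40, moves=[{"rx":0,"ry":0,"rz":0,"x":0,"y":0,"z":0,"grip":20},{"rx":0,"ry":0,"rz":0,"x":0,"y":0,"z":0,"grip":20},{"rx":0,"ry":0,"rz":0,"x":0,"y":0,"z":0,"grip":5},{"rx":0,"ry":0,"rz":0,"x":0,"y":0,"z":0,"grip":5},{"rx":0,"ry":0,"rz":0,"x":0,"y":0,"z":0,"grip":5},{"rx":0,"ry":0,"rz":0,"x":0,"y":0,"z":0,"grip":5}])

```text
time_s: 18.52
tcp_pos: [0.4399, 0.175, 0.026]
eef_rot: [[0.973, 0.0, 0.232], [-0.232, -0.0, 0.973], [0.0, -1.0, -0.0]]
ft_force: [0.4, -0.6, 0.2]
finger_gap: 0.0044
```

```bash
python3 -c "
from h import *
b=cv2.imread('pics/side0.png')
f=frame('side',2);t=frame('top',2);cv2.imwrite('pics/s2.png',f['image']);cv2.imwrite('pics/t2.png',t['image'])
print(proj(f,[[.44,.175,.026],[.44,.175,.02],[.44,.175,.04]]))
r=lambda i,s:cv2.resize(i,s,interpolation=2)
o=np.zeros((600,800,3),np.uint8)
o[:300,:400]=r(b[232:292,270:350],(400,300));o[300:,:400]=r(f['image'][232:292,270:350],(400,300))
o[:300,400:]=r(cv2.imread('pics/top0.png')[200:260,150:230],(400,300));o[300:,400:]=r(t['image'][200:260,150:230],(400,300))
cv2.imwrite('pics/k.png',o)
"; python3 plan.py .44 .175 .026 -13.4
```

```text
[[312.8236191  260.66715151]
 [312.71413786 262.60760488]
 [313.08128476 256.10026652]]
t 18.72 p [0.4399 0.175  0.026 ] F [ 0.5 -0.  -0.5] gap 0.0040 yaw -13.4
shift now-axes mm [ 0.1 -0.   0. ] | rotvec [ 0.     -0.0002 -0.0001] | shift after turn mm [ 0.1 -0.   0. ]
```

View pics/k.png

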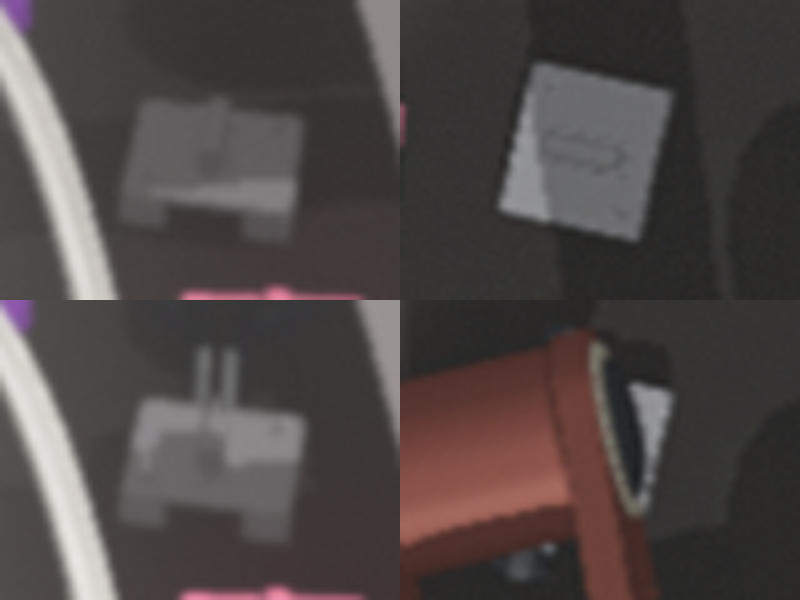

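drive_tool(force=60, moves=[{"rx":0,"ry":0,"rz":0,"x":0,"y":0,"z":0,"grip":0},{"rx":0,"ry":0,"rz":0,"x":0,"y":0,"z":0,"grip":0},{"rx":0,"ry":0,"rz":0,"x":0,"y":0,"z":0,"grip":0},{"rx":0,"ry":0,"rz":0,"x":0,"y":0,"z":0,"grip":0}])

```text
time_s: 19.05
tcp_pos: [0.4399, 0.175, 0.026]
eef_rot: [[0.973, -0.0, 0.232], [-0.232, 0.0, 0.973], [-0.0, -1.0, 0.0]]
ft_force: [-0.7, -1.2, -1.5]
finger_gap: 0.0001
```

drive_tool(moves=[{"rx":0,"ry":0,"rz":0,"x":0,"y":0,"z":0,"grip":35},{"rx":0,"ry":0,"rz":0,"x":0,"y":0,"z":0,"grip":35},{"rx":0,"ry":0,"rz":0,"x":0,"y":0,"z":0,"grip":35},{"rx":0,"ry":0,"rz":0,"x":0,"y":0.003,"z":0,"grip":35},{"rx":0,"ry":0,"rz":0,"x":0,"y":0.003,"z":0,"grip":35},{"rx":0,"ry":0,"rz":0,"x":0,"y":0.003,"z":0,"grip":35},{"rx":0,"ry":0,"rz":0,"x":0,"y":0,"z":0,"grip":35},{"rx":0,"ry":0,"rz":0,"x":0,"y":0,"z":0,"grip":35}])

```text
time_s: 19.72
tcp_pos: [0.4395, 0.1749, 0.0165]
eef_rot: [[0.973, -0.001, 0.232], [-0.232, -0.0, 0.973], [-0.001, -1.0, -0.0]]
ft_force: [-1.0, -0.9, -0.3]
finger_gap: 0.0294
```

drive_tool(force=30, moves=[{"rx":0,"ry":0,"rz":0,"x":0,"y":0,"z":0,"grip":20},{"rx":0,"ry":0,"rz":0,"x":0,"y":0,"z":0,"grip":10},{"rx":0,"ry":0,"rz":0,"x":0,"y":0,"z":0,"grip":5},{"rx":0,"ry":0,"rz":0,"x":0,"y":0,"z":0,"grip":5}])

```text
time_s: 20.05
tcp_pos: [0.4401, 0.1751, 0.0172]
eef_rot: [[0.973, 0.0, 0.232], [-0.232, 0.0, 0.973], [0.0, -1.0, 0.0]]
ft_force: [0.5, -0.8, -0.3]
finger_gap: 0.0043
```

```bash
python3 -c "
from h import *
f=frame('side',3)
g=cv2.cvtColor(f['image'],cv2.COLOR_BGR2GRAY);a=cv2.cvtColor(cv2.imread('pics/side0.png'),cv2.COLOR_BGR2GRAY)
print('now');print(g[238:274,302:326]);print('before');print(a[246:274,302:326])
print(proj(f,[[.44,.175,z] for z in(.017,.04,.06)]).round(1), proj(f,[[.444,.195,.04],[.444,.195,.02]]).round(1))
"
```

```text
now
[[ 59  59  58  58  58  57  57  56  55  56  57  57  56  56  56  55  55  55
   56  58  58  59  59  57]
 [ 59  58  58  58  58  57  57  56  56  57  59  57  57  56  55  55  55  55
   56  56  58  58  57  57]
 [ 59  59  59  58  58  58  57  57  57  59  60  60  57  56  56  56  55  56
   56  56  56  57  56  56]
 [ 59  59  59  58  58  57  57  57  56  58  59  58  56  56  56  54  55  55
   56  56  56  56  55  55]
 [ 59  59  58  59  58  58  58  58  58  58  58  57  57  56  57  56  56  55
   55  55  56  55  55  55]
 [ 59  60  58  59  58  57  58  62  65  64  61  58  59  60  59  57  56  55
   56  55  55  55  55  55]
 [ 60  60  59  58  58  58  61  71  81  79  67  62  68  73  69  61  56  55
   56  56  55  56  56  56]
 [ 62  61  60  59  59  59  65  81  95  90  72  65  78  91  85  68  58  56
   57  56  56  56  56  56]
 [ 64  62  62  60  59  60  68  86 100  93  73  66  84 102  97  77  60  57
   57  57  56  56  55  56]
 [ 66  65  65  62  61  61  69  88 101  93  72  66  85 104 102  80  62  58
   58  57  56  56  56  56]
 [ 67  67  66  65  62  62  71  90 102  93  73  68  87 105 103  80  62  58
   58  58  5
[... 4753 characters left out ...]
105 104 104 104]
 [ 97  98  97  97  97  96  96  99  99 100 101 103 105 106 106 109 115 118
  118 118 117 118 118 117]
 [104 104 105 105 105 105 105 108 113 116 117 118 119 119 119 120 125 126
  126 126 126 126 126 126]
 [112 111 112 114 116 116 117 121 124 124 125 126 127 126 127 127 128 129
  128 129 128 128 128 127]
 [102 103 105 110 114 116 118 120 121 121 122 125 126 128 127 128 129 128
  128 128 129 129 127 129]
 [ 89  86  86  90  93  97 101 101 103 105 108 113 116 118 120 121 121 122
  123 125 126 127 129 128]
 [ 81  73  68  69  71  74  75  76  78  81  85  90  94  97 100 102 105 107
  110 114 118 121 121 122]]
[[312.7 263.6]
 [313.1 256.1]
 [313.5 249.5]] [[312.4 261.3]
 [312.  267.9]]
```

drive_tool(moves=[{"rx":0,"ry":0,"rz":0,"x":0,"y":0,"z":0,"grip":35},{"rx":0,"ry":0,"rz":0,"x":0,"y":0,"z":0,"grip":35},{"rx":0,"ry":0,"rz":0,"x":0,"y":0,"z":0,"grip":35},{"rx":0,"ry":0,"rz":0,"x":0,"y":0.003,"z":0,"grip":35},{"rx":0,"ry":0,"rz":0,"x":0,"y":0.003,"z":0,"grip":35},{"rx":0,"ry":0,"rz":0,"x":0,"y":0.002,"z":0,"grip":35},{"rx":0,"ry":0,"rz":0,"x":0,"y":0,"z":0,"grip":35}])

```text
time_s: 20.78
tcp_pos: [0.4393, 0.1749, 0.0082]
eef_rot: [[0.973, -0.001, 0.232], [-0.232, -0.0, 0.973], [-0.001, -1.0, -0.001]]
ft_force: [0.6, -0.6, -0.6]
finger_gap: 0.0296
```

drive_tool(moves=[{"rx":0,"ry":0,"rz":0,"x":0,"y":0,"z":0,"grip":20},{"rx":0,"ry":0,"rz":0,"x":0,"y":0,"z":0,"grip":10},{"rx":0,"ry":0,"rz":0,"x":0,"y":0,"z":0,"grip":5},{"rx":0,"ry":0,"rz":0,"x":0,"y":0,"z":0,"grip":5}])

```text
time_s: 21.12
tcp_pos: [0.4399, 0.175, 0.009]
eef_rot: [[0.973, 0.0, 0.232], [-0.232, -0.0, 0.973], [0.0, -1.0, -0.0]]
ft_force: [0.3, 0.2, -0.6]
finger_gap: 0.0105
```

drive_tool(moves=[{"rx":0,"ry":0,"rz":0,"x":0,"y":0,"z":0,"grip":30},{"rx":0,"ry":0,"rz":0,"x":0,"y":0,"z":0,"grip":30},{"rx":0,"ry":0,"rz":0,"x":0,"y":0.003,"z":0,"grip":30},{"rx":0,"ry":0,"rz":0,"x":0,"y":0.003,"z":0,"grip":30},{"rx":0,"ry":0,"rz":0,"x":0,"y":0.001,"z":0,"grip":30},{"rx":0,"ry":0,"rz":0,"x":0,"y":0,"z":0,"grip":30},{"rx":0,"ry":0,"rz":0,"x":0,"y":0,"z":0,"grip":30}])

```text
time_s: 21.7
tcp_pos: [0.4397, 0.175, 0.0017]
eef_rot: [[0.973, -0.001, 0.232], [-0.232, -0.0, 0.973], [-0.0, -1.0, -0.0]]
ft_force: [-0.0, -1.1, 0.8]
finger_gap: 0.0255
```

drive_tool(force=80, moves=[{"rx":0,"ry":0,"rz":0,"x":0,"y":0,"z":0,"grip":20},{"rx":0,"ry":0,"rz":0,"x":0,"y":0,"z":0,"grip":10},{"rx":0,"ry":0,"rz":0,"x":0,"y":0,"z":0,"grip":5},{"rx":0,"ry":0,"rz":0,"x":0,"y":0,"z":0,"grip":0},{"rx":0,"ry":0,"rz":0,"x":0,"y":0,"z":0,"grip":0}])

```text
time_s: 22.12
tcp_pos: [0.4402, 0.1751, 0.0023]
eef_rot: [[0.973, 0.0, 0.232], [-0.232, 0.0, 0.973], [0.0, -1.0, 0.0]]
ft_force: [-0.4, -0.3, 2.2]
finger_gap: 0.0095
```

drive_tool(force=100, moves=[{"rx":0,"ry":0,"rz":0,"x":0,"y":-0.003,"z":0,"grip":0},{"rx":0,"ry":0,"rz":0,"x":0,"y":-0.007,"z":0,"grip":0},{"rx":0,"ry":0,"rz":0,"x":0,"y":-0.015,"z":0,"grip":0},{"rx":0,"ry":0,"rz":0,"x":0,"y":-0.025,"z":0,"grip":0},{"rx":0,"ry":0,"rz":0,"x":0,"y":-0.03,"z":0,"grip":0},{"rx":0,"ry":0,"rz":0,"x":0,"y":-0.03,"z":0,"grip":0},{"rx":0,"ry":0,"rz":0,"x":0,"y":-0.025,"z":0,"grip":0},{"rx":0,"ry":0,"rz":0,"x":0,"y":-0.015,"z":0,"grip":0},{"rx":0,"ry":0,"rz":0,"x":0,"y":-0.01,"z":0,"grip":0},{"rx":0,"ry":0,"rz":0,"x":0,"y":0,"z":0,"grip":0},{"rx":0,"ry":0,"rz":0,"x":0,"y":0,"z":0,"grip":0}])

```text
time_s: 23.03
tcp_pos: [0.4397, 0.175, 0.1617]
eef_rot: [[0.973, -0.0, 0.232], [-0.232, -0.0, 0.973], [-0.0, -1.0, -0.0]]
ft_force: [-0.6, -0.7, -1.0]
finger_gap: 0.0086
```

drive_tool(moves=[{"rx":0,"ry":0,"rz":0,"x":0.0085,"y":0,"z":-0.01294,"grip":0},{"rx":0,"ry":0,"rz":0,"x":0.01697,"y":0,"z":-0.02588,"grip":0},{"rx":0,"ry":0,"rz":0,"x":0.01697,"y":0,"z":-0.02588,"grip":0},{"rx":0,"ry":0,"rz":0,"x":0.01697,"y":0,"z":-0.02588,"grip":0},{"rx":0,"ry":0,"rz":0,"x":0.01697,"y":0,"z":-0.02588,"grip":0},{"rx":0,"ry":0,"rz":0,"x":0.01697,"y":0,"z":-0.02588,"grip":0},{"rx":0,"ry":0,"rz":0,"x":0.01697,"y":0,"z":-0.02588,"grip":0},{"rx":0,"ry":0,"rz":0,"x":0.01697,"y":0,"z":-0.02588,"grip":0},{"rx":0,"ry":0,"rz":0,"x":0.01697,"y":0,"z":-0.02588,"grip":0},{"rx":0,"ry":0,"rz":0,"x":0.01697,"y":0,"z":-0.02588,"grip":0},{"rx":0,"ry":0,"rz":0,"x":0.0085,"y":0,"z":-0.01294,"grip":0},{"rx":0,"ry":-0.0855,"rz":0,"x":0,"y":0,"z":0,"grip":0},{"rx":0,"ry":-0.0855,"rz":0,"x":0,"y":0,"z":0,"grip":0},{"rx":0,"ry":-0.0855,"rz":0,"x":0,"y":0,"z":0,"grip":0},{"rx":0,"ry":-0.0855,"rz":0,"x":0,"y":0,"z":0,"grip":0},{"rx":0,"ry":0,"rz":0,"x":0,"y":0,"z":0,"grip":0},{"rx":0,"ry":0,"rz":0,"x":0,"y":0,"z":0,"grip":0},{"rx":0,"ry":0,"rz":0,"x":0,"y":0,"z":0,"grip":0},{"rx":0,"ry":0,"rz":0,"x":0,"y":0,"z":0,"grip":0},{"rx":0,"ry":0,"rz":0,"x":0,"y":0,"z":0,"grip":0}])

```text
time_s: 24.7
tcp_pos: [0.5449, -0.1159, 0.1618]
eef_rot: [[0.994, -0.0, -0.107], [0.107, 0.0, 0.994], [-0.0, -1.0, 0.0]]
ft_force: [0.2, -0.8, -1.0]
finger_gap: 0.0089
```

```bash
python3 plan.py .545 -.116 .162 6.2; python3 -c "
from h import *
for n,T in(('side',(55,65,75)),):
    f=frame(n,3);cv2.imwrite('pics/n_%s.png'%n,f['image'])
    g=cv2.cvtColor(f['image'],cv2.COLOR_BGR2GRAY)
    print(proj(f,[[.545,-.116,.202],[.545,-.116,.18],[.545,-.116,.16]]).round(1))
    R=np.array([[.994,-.108],[.108,.994]])
    for x,y in((.0405,.0375),(.0405,-.0375),(-.0405,-.0375),(-.0405,.0375)):
        p=np.array([.545,-.116])+R@[x,y];print((x,y),proj(f,[[*p,.18],[*p,.16]]).round(1).tolist())
    print(g[118:160:1,236:292:2])
"
```

```text
t 24.70 p [ 0.5449 -0.1159  0.1618] F [ 0.2 -0.8 -1. ] gap 0.0089 yaw 6.2
shift now-axes mm [ 0.1 -0.2 -0.1] | rotvec [-0.0002 -0.0009 -0.0003] | shift after turn mm [ 0.1 -0.2 -0.1]
[[265.1 145. ]
 [265.2 152.3]
 [265.2 158.7]]
(0.0405, 0.0375) [[252.3, 159.3], [252.5, 165.9]]
(0.0405, -0.0375) [[249.1, 147.5], [249.3, 153.9]]
(-0.0405, -0.0375) [[277.4, 145.6], [277.3, 151.9]]
(-0.0405, 0.0375) [[281.9, 157.2], [281.8, 163.8]]
[[146 145 134 ...  69 113 143]
 [145 145 132 ...  61 103 143]
 [146 145 136 ...  61 105 143]
 ...
 [154 169 170 ...  66  66  66]
 [196 202 189 ...  67  67  65]
 [213 212 187 ...  67  66  66]]
```

drive_tool(moves=[{"rx":0,"ry":0,"rz":0,"x":0,"y":0.01,"z":0,"grip":0},{"rx":0,"ry":0,"rz":0,"x":0,"y":0.015,"z":0,"grip":0},{"rx":0,"ry":0,"rz":0,"x":0,"y":0.015,"z":0,"grip":0},{"rx":0,"ry":0,"rz":0,"x":0,"y":0.01,"z":0,"grip":0},{"rx":0,"ry":0,"rz":0,"x":0,"y":0.006,"z":0,"grip":0},{"rx":0,"ry":0,"rz":0,"x":0,"y":0.004,"z":0,"grip":0},{"rx":0,"ry":0,"rz":0,"x":0,"y":0.002,"z":0,"grip":0},{"rx":0,"ry":0,"rz":0,"x":0,"y":0,"z":0,"grip":0},{"rx":0,"ry":0,"rz":0,"x":0,"y":0,"z":0,"grip":0},{"rx":0,"ry":0,"rz":0,"x":0,"y":0,"z":0,"grip":0}])

```text
time_s: 25.68
tcp_pos: [0.5456, -0.1163, 0.1009]
eef_rot: [[0.994, 0.002, -0.108], [0.108, -0.001, 0.994], [0.001, -1.0, -0.001]]
ft_force: [-0.4, 0.6, -1.2]
finger_gap: 0.0093
```

drive_tool(moves=[{"rx":0,"ry":0,"rz":0,"x":0,"y":0.0015,"z":0,"grip":0},{"rx":0,"ry":0,"rz":0,"x":0,"y":0.0015,"z":0,"grip":0},{"rx":0,"ry":0,"rz":0,"x":0,"y":0,"z":0,"grip":0},{"rx":0,"ry":0,"rz":0,"x":0,"y":0,"z":0,"grip":0}])

```text
time_s: 26.02
tcp_pos: [0.5452, -0.116, 0.0972]
eef_rot: [[0.994, 0.0, -0.108], [0.108, 0.0, 0.994], [0.0, -1.0, 0.0]]
ft_force: [0.5, 0.6, -0.6]
finger_gap: 0.0089
```

drive_tool(moves=[{"rx":0,"ry":0,"rz":0,"x":0,"y":0.0015,"z":0,"grip":0},{"rx":0,"ry":0,"rz":0,"x":0,"y":0.0015,"z":0,"grip":0},{"rx":0,"ry":0,"rz":0,"x":0,"y":0,"z":0,"grip":0},{"rx":0,"ry":0,"rz":0,"x":0,"y":0,"z":0,"grip":0}])

```text
time_s: 26.35
tcp_pos: [0.5455, -0.1161, 0.0944]
eef_rot: [[0.994, 0.001, -0.108], [0.108, -0.0, 0.994], [0.001, -1.0, -0.0]]
ft_force: [1.0, 0.6, 1.6]
finger_gap: 0.0086
```

```bash
python3 -c "
from station import ctrl
s=ctrl.observe();print(s['tcp_pos'],s['ft_force'],s['wrist_torque'])"
```

```text
[ 0.54545788 -0.11612959  0.09439032] [0.95544712 0.57703393 1.6163536 ] [ 0.07755421 -0.07489698 -0.01585049]
```

drive_tool(moves=[{"rx":0,"ry":0,"rz":0,"x":0,"y":0.002,"z":0,"grip":0},{"rx":0,"ry":0,"rz":0,"x":0,"y":0.002,"z":0,"grip":0},{"rx":0,"ry":0,"rz":0,"x":0,"y":0.002,"z":0,"grip":0},{"rx":0,"ry":0,"rz":0,"x":0,"y":0,"z":0,"grip":0},{"rx":0,"ry":0,"rz":0,"x":0,"y":0,"z":0,"grip":0}])

```text
time_s: 26.77
tcp_pos: [0.5453, -0.116, 0.0879]
eef_rot: [[0.994, 0.001, -0.108], [0.108, -0.0, 0.994], [0.001, -1.0, -0.0]]
ft_force: [2.2, 0.1, 1.4]
finger_gap: 0.0091
```

drive_tool(moves=[{"rx":0,"ry":0,"rz":0,"x":0,"y":0.002,"z":0,"grip":0},{"rx":0,"ry":0,"rz":0,"x":0,"y":0.002,"z":0,"grip":0},{"rx":0,"ry":0,"rz":0,"x":0,"y":0,"z":0,"grip":0},{"rx":0,"ry":0,"rz":0,"x":0,"y":0,"z":0,"grip":0}])

```text
time_s: 27.1
tcp_pos: [0.5441, -0.1159, 0.0829]
eef_rot: [[0.994, -0.002, -0.108], [0.108, 0.0, 0.994], [-0.002, -1.0, 0.001]]
ft_force: [0.7, -0.5, -0.7]
finger_gap: 0.0087
```

drive_tool(force=120, moves=[{"rx":0,"ry":0,"rz":0,"x":0,"y":0.001,"z":0,"grip":0},{"rx":0,"ry":0,"rz":0,"x":0,"y":0.002,"z":0,"grip":0},{"rx":0,"ry":0,"rz":0,"x":0,"y":0.001,"z":0,"grip":0},{"rx":0,"ry":0,"rz":0,"x":0,"y":0,"z":0,"grip":0},{"rx":0,"ry":0,"rz":0,"x":0,"y":0,"z":0,"grip":0},{"rx":0,"ry":0,"rz":0,"x":0,"y":0,"z":0,"grip":0}])

```text
time_s: 27.6
tcp_pos: [0.5453, -0.1162, 0.0825]
eef_rot: [[0.994, 0.0, -0.108], [0.108, -0.0, 0.994], [0.0, -1.0, -0.0]]
ft_force: [-4.9, 1.6, 10.9]
finger_gap: 0.0083
```

drive_tool(moves=[{"rx":0,"ry":0,"rz":0,"x":0,"y":0.002,"z":0,"grip":0},{"rx":0,"ry":0,"rz":0,"x":0,"y":0.002,"z":0,"grip":0},{"rx":0,"ry":0,"rz":0,"x":0,"y":0.001,"z":0,"grip":0},{"rx":0,"ry":0,"rz":0,"x":0,"y":0,"z":0,"grip":0},{"rx":0,"ry":0,"rz":0,"x":0,"y":0,"z":0,"grip":0},{"rx":0,"ry":0,"rz":0,"x":0,"y":0,"z":0,"grip":0}])

```text
time_s: 28.1
tcp_pos: [0.5464, -0.1166, 0.0824]
eef_rot: [[0.994, 0.001, -0.108], [0.108, -0.001, 0.994], [0.001, -1.0, -0.001]]
ft_force: [-14.8, 4.8, 33.1]
finger_gap: 0.008
```

```bash
python3 -c "
from h import *
np.set_printoptions(linewidth=250,threshold=10**6)
f=frame('side',4);cv2.imwrite('pics/fin.png',f['image'])
g=cv2.cvtColor(f['image'],cv2.COLOR_BGR2GRAY)
R=np.array([[.994,-.108],[.108,.994]])
for x,y,z in((.0405,.0375,.1),(.0405,.0375,.08),(-.0405,.0375,.1),(-.0405,.0375,.08),(.0405,-.0375,.1),(-.0405,-.0375,.1),(.011,.035,.104),(-.011,.035,.104),(.011,.04,.118),(-.011,.04,.118)):
    p=np.array([.5452,-.116])+R@[x,y];print((x,y,z),proj(f,[[*p,z]]).round(1).tolist())
print(g[165:200,246:288])
s=ctrl.observe();print(s['time_s'],s['wrist_torque'])
"
```

```text
(0.0405, 0.0375, 0.1) [[252.8, 185.0]]
(0.0405, 0.0375, 0.08) [[252.9, 191.2]]
(-0.0405, 0.0375, 0.1) [[281.5, 182.8]]
(-0.0405, 0.0375, 0.08) [[281.4, 189.0]]
(0.0405, -0.0375, 0.1) [[249.7, 172.5]]
(-0.0405, -0.0375, 0.1) [[277.1, 170.4]]
(0.011, 0.035, 0.104) [[263.1, 182.6]]
(-0.011, 0.035, 0.104) [[270.9, 182.0]]
(0.011, 0.04, 0.118) [[263.4, 179.0]]
(-0.011, 0.04, 0.118) [[271.2, 178.4]]
[[173 170 155 126  93  77  74  74  72  72  71  70  67  66  71  84  97 102 112 113  96  91  92  81  75  87 104 121 146 176 194 197 195 189 174 148 107  75  67  67  67  67]
 [172 167 155 133 103  80  74  74  73  73  73  71  68  67  73  90 104 111 122 123 102  95  97  85  79  90 104 123 161 200 218 221 220 218 207 175 121  78  68  67  67  67]
 [168 158 144 125  98  79  74  74  73  73  73  71  68  67  73  90 104 111 123 123 102  96  99  85  77  89 107 138 180 215 224 225 225 222 213 182 126  79  68  67  67  67]
 [146 130 116 102  86  76  74  74  74  73  73  71  68  68  74  90 104 109 120 119 100  96  98  85  75  91 125 166 203 221 225 226 224 220 210 180 126  79  68  67  67  67]
 [116  99  88  82  
[... 4625 characters left out ...]
64 163 166 167 170 174 176 175 171 167 167 177 193 201 201 201 202 203 205 208 212 215 217 219 221 223 222 222 222 223 223 224 226 226 226 226]
 [219 218 217 214 212 207 206 206 208 209 209 211 212 212 211 209 209 214 219 222 222 222 222 222 223 223 224 224 224 225 225 225 225 224 225 224 224 224 224 224 224 223]
 [219 219 219 218 217 218 221 223 224 224 224 224 224 224 224 223 223 224 225 225 225 225 225 225 225 224 224 224 224 223 223 222 221 220 220 219 218 217 217 216 215 214]
 [220 220 220 220 219 221 223 225 226 225 225 225 225 225 225 224 224 223 222 222 221 220 220 219 218 218 217 216 215 213 212 211 210 208 205 203 201 198 196 194 192 190]]
28.3 [ 0.78564963  2.71222598 -0.06878991]
```

drive_tool(moves=[{"rx":0,"ry":0,"rz":0,"x":-0.001,"y":-0.001,"z":0,"grip":0},{"rx":0,"ry":0,"rz":0,"x":-0.001,"y":0,"z":0.0004,"grip":0},{"rx":0,"ry":0,"rz":0,"x":0,"y":0,"z":0,"grip":0},{"rx":0,"ry":0,"rz":0,"x":0,"y":0,"z":0,"grip":0},{"rx":0,"ry":0,"rz":0,"x":0,"y":0,"z":0,"grip":0},{"rx":0,"ry":0,"rz":0,"x":0,"y":0,"z":0,"grip":0}])

```text
time_s: 28.8
tcp_pos: [0.5464, -0.1166, 0.0824]
eef_rot: [[0.994, 0.007, -0.108], [0.108, -0.002, 0.994], [0.007, -1.0, -0.002]]
ft_force: [-5.4, 3.1, 21.3]
finger_gap: 0.008
```

```bash
python3 -c "
from h import *
s=ctrl.observe();print(s['time_s'],s['ft_force'],s['wrist_torque'],s['tcp_pos'])
# gauge-in-block region: initial vs now; beaker etc unchanged
f=frame('side',2);a=cv2.imread('pics/side0.png')
d=cv2.absdiff(f['image'],a).max(2)
print('block/gauge diff',d[148:172,262:284].max(), d[148:172,262:284].mean(),'screwdriver',d[185:225,312:328].mean())
g=f['image'].max(2);print(g[150:168:2,264:284:2]);print(a.max(2)[150:168:2,264:284:2])
"
```

```text
28.8 [-5.42770899  3.06550092 21.33739812] [0.63129005 1.00513006 0.00998702] [ 0.5464065  -0.1166014   0.08243113]
block/gauge diff 98 23.492424242424242 screwdriver 6.884375
[[ 62  61  61  61  66 111 124  83  64  61]
 [ 63  63  62  62  65  75  73  63  62  60]
 [ 68  66  62  63  64  66  61  61  60  62]
 [ 70  67  61  61  63  64  62  61  61  66]
 [ 70  68  63  62  63  62  61  61  65  69]
 [ 71  68  63  62  62  61  62  65  69  70]
 [ 71  66  64  64  79  84  70  70  70  70]
 [ 91  81  82  72 103 133 146 138 121  85]
 [126 102  98  76 101 163 221 223 210 122]]
[[133 133 133 133 132 132 132 133 132 132]
 [ 79  79  80  81  80  79  80  79  79  79]
 [ 72  70  71  70  72  69  70  69  68  69]
 [ 71  70  70  76  88  75  69  70  69  68]
 [ 71  70  71  82  96  92  71  69  68  69]
 [ 71  71  72  86 114 101  70  69  69  69]
 [ 71  73  91  94 117  97  73  71  70  68]
 [ 96 113 167 117 100 121 139 132 115  82]
 [144 163 196 116  99 155 214 216 200 117]]
```

drive_tool(moves=[{"rx":0,"ry":0,"rz":0,"x":-0.0005,"y":0.001,"z":0,"grip":0},{"rx":0,"ry":0,"rz":0,"x":-0.0005,"y":0.001,"z":0,"grip":0},{"rx":0,"ry":0,"rz":0,"x":0,"y":0,"z":0,"grip":0},{"rx":0,"ry":0,"rz":0,"x":0,"y":0,"z":0,"grip":0},{"rx":0,"ry":0,"rz":0,"x":0,"y":0,"z":0,"grip":0},{"rx":0,"ry":0,"rz":0,"x":0,"y":0,"z":0,"grip":0},{"rx":0,"ry":0,"rz":0,"x":0,"y":0,"z":0,"grip":0},{"rx":0,"ry":0,"rz":0,"x":0,"y":0,"z":0,"grip":0}])

```text
time_s: 29.57
tcp_pos: [0.5465, -0.1166, 0.0824]
eef_rot: [[0.994, 0.009, -0.108], [0.108, -0.002, 0.994], [0.009, -1.0, -0.003]]
ft_force: [-6.3, 4.6, 28.3]
finger_gap: 0.0083
```

```bash
python3 -c "
from station import ctrl
print(ctrl.finish_job())"
```

```text
the job is handed in; nothing more can be done
None
```

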